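# Cock the orange lancing pen on the bench stop

## Task

Pick up the orange lancing pen and cock it: push its grey end button fully in against the steel face of the fixed bench stop. Then lay the pen down flat inside the blue tray and let go of it.

Things in the scene. Friction and masses are not known exactly. Their poses are not given: they have to be found in the camera images.
- pen_orange: Loose orange lancing pen (80 g) lying on the bench; same-shaped blue and white pens lie near. Square barrel 24 x 24 mm. Origin on its long axis mid-pen, 12 mm above the bench as it lies: grip here across the 24 mm. +x points along the pen to the button end: barrel x = -40 to +50 mm (black band at +40), white nose on to -60, round grey 16 mm button from +50 to +64 at the start. z is up at the start.
- pen_orange_button (a joint): How far the orange pen's end button is pushed in, in m: 0 = fully out (sticks out 14 mm), 0.010 = fully in (sticks out 4 mm). It takes about 4 N along the pen to move it, meets a hard end at 0.010 and stays where it is left.
- stop: Steel bench stop, fixed: an upright plate 120 mm wide, 80 high, 16 thick; its dark foot and ribs are behind the plate. Origin at bench level, middle of the plate's front face. +x points level into the plate, so the free front face looks along -x, towards the tray side; y runs along the face, z up. Push the button in +x against the face, for example 45 mm above the bench.
- tray: Blue open tray, fixed to the bench, outside 150 (x) x 200 (y) x 24 mm high, walls and floor 4 mm thick. Origin at bench level under its centre, z up; the long side runs along y.
Mind the look-alikes: they are no part of the job. What is meant by the pen_orange is not yellow, and is the larger of those in its own colour. Of the things shaped like the stop, the steel one is meant.

How it is judged:
By the outcome, as a careful person would: the job done as asked, in the order asked, and still so for the second after the job is handed in, with the robot touching nothing.
It also fails if it takes over 48 s, if anything falls off the work surface, if the arm or the gripper's body presses on something with over 40 N, if the wrist force passes 120 N, or if a joint passes its speed limit or range.

## Robot

A 6-joint arm with a two-finger parallel gripper is mounted at the origin on the work surface. World frame = base frame: x ahead of the robot, y to its left, z up, the work surface at z = 0. Lengths are in m, angles in rad, forces in N, time in s.
With the tool pointing down it reaches from about 0.275 to 0.725 m from the base axis. Payload 5.6 kg.
Tool frame: the origin (TCP) lies at the very end of the fingers, on their centre line; the grasp point (between the pads) lies 19 mm behind it; z points along the fingers, y is the direction in which the jaws open and shut (so a half turn about z gives the same grasp; the last joint's range is limited). The gripper opens to 85 mm and grips with 20 to 120 N. Pads are 22 mm wide; open, the fingers measure 114 mm over their backs; the gripper's body (76 mm by 85 mm) begins 54 mm behind the grasp point. The pads swing forward as they close: fully open they stand 13 mm farther back than shut.
Start: joints at [-1.018, 0.255, 0.108, 0, -1.424, -0.285], TCP at [0.146, -0.53, 0.231] pointing down, gripper open.
Joint ranges: [-2.95, 2.95], [-1.21, 1.97], [-1.09, 1.5], [-2.87, 1.71], [-2.94, -0.07], [-3.05, 3.05]. Speed limits (rad/s): [2.57, 2.57, 3.14, 3.14, 3.14, 3.14].

## Interface

Orientations are given as a unit quaternion [w, x, y, z].
In Python, from rig import status, viewer, finish_job gives the robot as it stands. The module is installed in compiled form; this text tells all that it offers.
- The arm moves only by the tool servo_tool, never from a script. Its argument "rows" is a list of rows, each a list of 4 numbers: the shift along the world's x, y, z in m, then the turn about the world's z in degrees. In form: [[dx, dy, dz, turn], ...]. A call has 1 to 20 rows; each row is the pose to reach, as a shift and turn from the pose measured when the call began; what a row does not reach only later rows make up. A row lasts 1/8 s, in which the tool goes at most 62.5 mm and 10.7 degrees, less where a joint would pass 70% of its speed; a pose out of reach is approached as far as the arm can. A call with a gripper value outside its range is refused whole. "gripper" is the closure, from 0 (fully open) to 1 (shut), set as the call begins (left out, the last holds). The fingers move at their own pace and stop on an object; "squeeze" is the grip in N (left out, the last holds). Time passes only in rows, so rows that repeat a pose let the fingers close. It gives the time, the measured TCP pose, the force and the opening at its end, in the units of the state.
- status.sense(): the state, without advancing time (a new reading comes with each control period).
- viewer.snapshot(name): name is "side" or "top" or "wrist"; returns the picture (420x560x3 uint8, red, green, blue); there is no depth.
- viewer.camera_params(name): a dict with "intrinsics" (3x3 intrinsics, pixels), "dist" ([k1, k2, p1, p2, k3] as OpenCV has them; the pictures are not rectified), "T" (4x4, takes a point from camera to world coordinates). Camera axes: x right, y up, looking along -z (the intrinsics and any distortion apply to the point x, -y, -z); pixel columns grow to the right and rows downward; lengths in m; the calibration is good to about 2 mm. A picture is of the moment at which its call begins: read the wrist's pose just before it. camera_params takes no time and is no camera call; for the wrist camera it gives the pose at the moment of the call.
- finish_job(): hands the job in, once; it reports no verdict.
The state is a dict: "t": time; "joint_pos": joint angles; "qd": joint speeds; "joint_torque": joint torques, N m; "ee_pos": TCP position; "eef_rot": TCP orientation; "contact_force": force on the tool from outside, world axes, zero at the start; "moment": the same for the moment, N m; "grip_width": opening from 0.0 (shut) to 1.0 (fully open).
Only numpy, scipy, OpenCV 4.12 (cv2) and the standard library are available. Lean on these libraries where they do the work, as an engineer would, in place of code of your own. Each camera call takes 0.05 s, during which the arm holds its last target.

## Working session

There is one attempt and no reset: what is moved stays moved. The work goes in short steps, Python scripts to look and compute and a tool call to move; the robot and the scene stay as the last step left them, time stands still between calls to the robot, and variables do not carry over. Pictures are saved under pics/ and viewed, and the job is handed in when it is done.

Besides the shell and the picture viewer there is one more tool, called after "Request:" as a command line: name --pt "numbers of a row" for each row, then --argument value for the rest. servo_tool: Moves the arm, as the interface text tells. Its arguments: {"type":"object","properties":{"rows":{"type":"array","items":{"type":"array","items":{"type":"number"}}},"gripper":{"type":"number"},"squeeze":{"type":"number"}},"required":["rows"]}

```bash
mkdir -p pics; cat > h.py <<'E'
import numpy as np, cv2, json
from rig import status, viewer
def snap(n,f):
    im=viewer.snapshot(n); cv2.imwrite(f'pics/{f}.png',im[:,:,::-1]); return im
def ray(n,uv,P=None):
    P=P or viewer.camera_params(n)
    K=np.array(P["intrinsics"],float);d=np.array(P["dist"],float);T=np.array(P["T"],float)
    p=cv2.undistortPoints(np.array(uv,float).reshape(-1,1,2),K,d,None,None).reshape(-1,2)
    D=np.c_[p[:,0],-p[:,1],-np.ones(len(p))]@T[:3,:3].T
    return T[:3,3],D
def onz(n,uv,z,P=None):
    o,D=ray(n,uv,P); z=np.broadcast_to(z,(len(D),)); return o+D*((z-o[2])/D[:,2])[:,None]
def proj(n,X,P=None):
    P=P or viewer.camera_params(n)
    T=np.array(P["T"]);c=(np.array(X,float).reshape(-1,3)-T[:3,3])@T[:3,:3]
    q=np.c_[c[:,0],-c[:,1],-c[:,2]]
    return cv2.projectPoints(q,np.zeros(3),np.zeros(3),np.array(P["intrinsics"],float),np.array(P["dist"],float))[0].reshape(-1,2)
E
python3 - <<'E'
from h import *
snap('top','top0');snap('side','side0')
s=status.sense();print(s)
for n in('top','side'):print(np.round(viewer.camera_params(n)['T'],3).tolist())
E
```

```text
{'t': 0.1, 'joint_pos': array([-1.01840890e+00,  2.55704127e-01,  1.07149356e-01, -4.15404726e-04,
       -1.42389810e+00, -2.84581434e-01]), 'qd': array([-8.91896011e-04, -3.23712990e-03,  2.99684849e-03,  5.72798665e-04,
       -9.58128639e-05, -1.73693714e-04]), 'joint_torque': array([-1.43536774e-03, -3.87606990e+01,  2.38472950e+01,  5.37787288e+00,
       -3.83512495e-03,  1.18057517e-05]), 'ee_pos': array([ 0.1454673 , -0.52996489,  0.23048477]), 'eef_rot': array([-1.48878210e-04, -1.33472862e-01,  9.91052101e-01,  8.40283150e-04]), 'contact_force': array([ 0.13194978, -0.6521455 ,  0.47653321]), 'moment': array([-0.03224749, -0.00620926,  0.00281707]), 'grip_width': 0.9997370821170447}
[[0.014, 0.996, -0.087, 0.328], [-1.0, 0.013, -0.011, -0.01], [-0.01, 0.087, 0.996, 0.934], [0.0, 0.0, 0.0, 1.0]]
[[0.984, 0.111, -0.141, 0.271], [-0.178, 0.507, -0.843, -0.957], [-0.022, 0.855, 0.518, 0.621], [0.0, 0.0, 0.0, 1.0]]
```

View pics/top0.png

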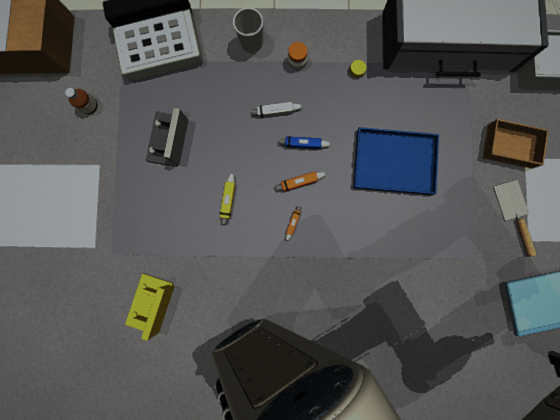

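View pics/side0.png

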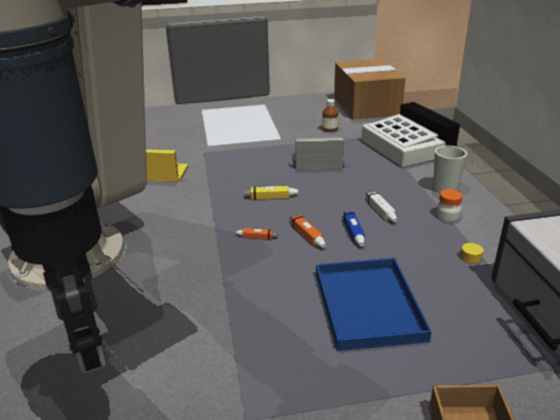

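Top view candidates for the pen are the large orange at (300,181), the small orange at (293,223) and the yellow at (228,199). The large orange fits, being not yellow and the larger of the two orange ones. For the stop, the grey steel one at (168,137) fits and the yellow one at (150,306) does not. The tray is at (396,161). I'll confirm with an enlarged crop.

```bash
python3 - <<'E'
import cv2
a=cv2.imread('pics/top0.png')
c=cv2.resize(a[90:240,140:340],None,fx=4,fy=4,interpolation=cv2.INTER_CUBIC)
cv2.imwrite('pics/c0.png',c)
b=cv2.imread('pics/top0.png')[120:205,340:450]
cv2.imwrite('pics/c1.png',cv2.resize(b,None,fx=6,fy=6,interpolation=cv2.INTER_CUBIC))
E
```

```text
(no output)
```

View pics/c0.png

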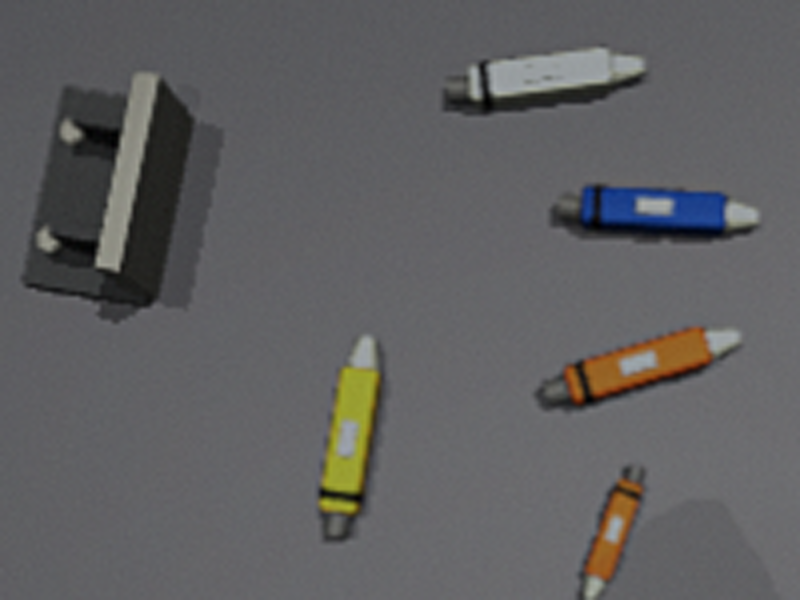

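View pics/c1.png

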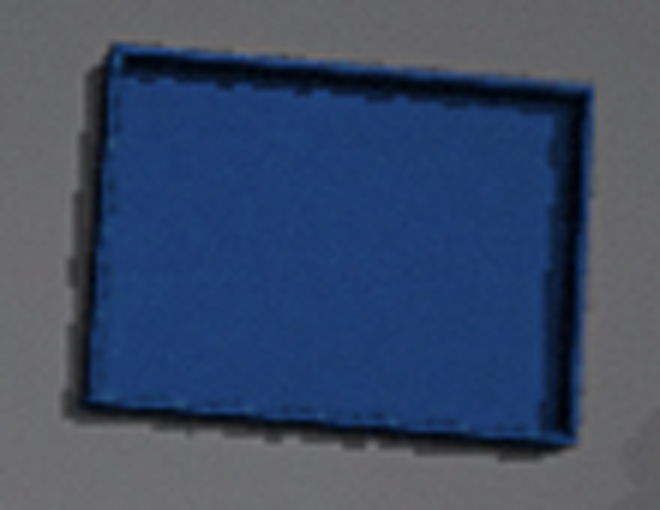

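```bash
python3 - <<'E'
from h import *
def u(p,f,o): return (np.array(p,float)+.5)/f-.5+np.array(o)
pen=onz('top',u([(566,367),(703,327),(713,362),(577,404)],4,(140,90)),.024)
st=onz('top',u([(134,72),(159,75),(122,270),(96,265)],4,(140,90)),.08)
sb=onz('top',u([(193,122),(152,305)],4,(140,90)),0)
tr=onz('top',u([(115,45),(592,88),(573,445),(88,405)],6,(340,120)),.024)
for n,a in(('pen',pen),('st',st),('sb',sb),('tr',tr)):
    print(n,np.round(a[:,:2],4).tolist(),np.round(a.mean(0),4), np.round(np.linalg.norm(np.diff(a,axis=0),axis=1),4))
d=(pen[0]+pen[3]-pen[1]-pen[2])/2; print('pendir',np.degrees(np.arctan2(d[1],d[0])))
ax=d/np.linalg.norm(d); o=pen.mean(0)-ax*.005; print('pen origin',o)
for a,b in((st[1],st[2]),(st[0],st[3]),(sb[0],sb[1])):
    e=a-b; print('stop face y-dir',np.degrees(np.arctan2(e[1],e[0])), 'normal in', np.degrees(np.arctan2(e[1],e[0]))+90)
e=tr[0]+tr[3]-tr[1]-tr[2];print('tray y dir',np.degrees(np.arctan2(e[1],e[0])))
s=status.sense();
from scipy.spatial.transform import Rotation as R
q=s['eef_rot'];M=R.from_quat(q[[1,2,3,0]]).as_matrix();print(M.round(3))
T=np.array(viewer.camera_params('wrist')['T']);print(T.round(3))
E
```

```text
pen [[0.483, 0.0077], [0.5087, -0.0753], [0.4872, -0.0815], [0.4604, 0.0007]] [ 0.4848 -0.0371  0.024 ] [0.0869 0.0224 0.0865]
st [[0.6454, 0.2621], [0.6436, 0.2472], [0.5273, 0.2638], [0.5301, 0.2791]] [0.5866 0.263  0.08  ] [0.015  0.1176 0.0156]
sb [[0.6423, 0.2481], [0.5236, 0.2694]] [0.583  0.2588 0.    ] [0.1206]
tr [[0.6208, -0.1815], [0.6059, -0.378], [0.4577, -0.3664], [0.4713, -0.1698]] [ 0.5389 -0.2739  0.024 ] [0.197  0.1486 0.1971]
pendir 107.61154899000438
pen origin [ 0.48635848 -0.04184805  0.024     ]
stop face y-dir -8.1122954964839 normal in 81.8877045035161
stop face y-dir -8.410723478653573 normal in 81.58927652134642
stop face y-dir -10.172075970614873 normal in 79.82792402938513
tray y dir 85.84425178319125
[[-0.964 -0.265 -0.001]
 [-0.265  0.964  0.002]
 [ 0.     0.002 -1.   ]]
[[-0.265 -0.917 -0.297  0.07 ]
 [ 0.964 -0.251 -0.083 -0.552]
 [ 0.001 -0.309  0.951  0.373]
 [ 0.     0.     0.     1.   ]]
```

Request:
servo_tool --pt "0.34 0.488 -0.05 92" --pt "0.34 0.488 -0.05 92" --pt "0.34 0.488 -0.05 92" --pt "0.34 0.488 -0.05 92" --pt "0.34 0.488 -0.05 92" --pt "0.34 0.488 -0.05 92" --pt "0.34 0.488 -0.05 92" --pt "0.34 0.488 -0.05 92" --pt "0.34 0.488 -0.05 92" --pt "0.34 0.488 -0.05 92" --pt "0.34 0.488 -0.05 92" --pt "0.34 0.488 -0.05 92" --pt "0.34 0.488 -0.05 92" --pt "0.34 0.488 -0.05 92" --gripper 0.4 --squeeze 50

```text
t: 1.85
ee_pos: [0.4852, -0.0426, 0.1808]
eef_rot: [0.001, 0.805, -0.593, -0.0]
contact_force: [0.1, -0.2, 0.1]
grip_width: 0.6
```

```bash
python3 - <<'E'
from h import *
import pickle
P=viewer.camera_params('wrist');s=status.sense()
im=snap('wrist','w1'); pickle.dump((P,s),open('w1.pkl','wb'))
print(s['t'],s['ee_pos'],s['grip_width'],s['joint_pos'].round(2),s['contact_force'].round(1))
from scipy.spatial.transform import Rotation as R
print(R.from_quat(s['eef_rot'][[1,2,3,0]]).as_matrix().round(3))
E
```

```text
1.85 [ 0.48516002 -0.04264244  0.18075032] 0.6001021862785214 [ 0.24  0.15 -0.15  0.   -1.27  0.07] [ 0.1 -0.2  0.1]
[[ 0.297 -0.955 -0.001]
 [-0.955 -0.297 -0.   ]
 [ 0.     0.001 -1.   ]]
```

View pics/w1.png

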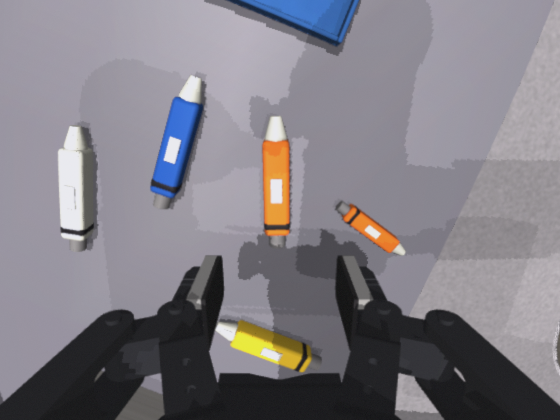

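The wrist view shows the large orange pen upright in the picture: nose (276,118), barrel from about (276,140) to (277,235), button (278,245). The small orange pen is at (370,228), clearly smaller.

```bash
python3 - <<'E'
import cv2
a=cv2.imread('pics/w1.png')
cv2.imwrite('pics/c2.png',cv2.resize(a[110:260,200:350],None,fx=4,fy=4,interpolation=cv2.INTER_CUBIC))
E
```

```text
(no output)
```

View pics/c2.png

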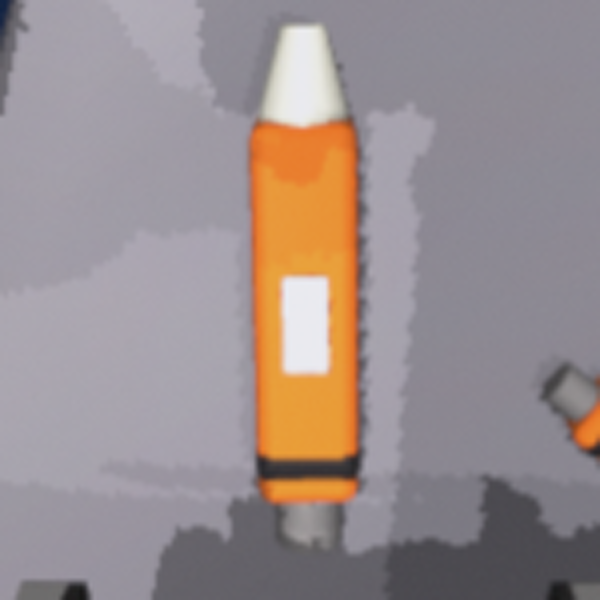

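```bash
python3 - <<'E'
from h import *
import pickle
P,s=pickle.load(open('w1.pkl','rb'))
def u(p): return (np.array(p,float)+.5)/4-.5+np.array((200,110))
a=onz('wrist',u([(253,124),(355,124),(357,500),(260,500)]),.0235,P)
n=onz('wrist',u([(302,24),(309,546)]),.012,P)
d=(a[2]+a[3]-a[0]-a[1])/2;print(a.round(4).tolist(),np.linalg.norm(d),np.degrees(np.arctan2(d[1],d[0])))
ax=d/np.linalg.norm(d);print('o',a.mean(0)-.005*ax)
print(n, np.linalg.norm(n[1]-n[0]), np.degrees(np.arctan2(*(n[1]-n[0])[1::-1])), 'o2',n.mean(0)-.002*ax)
M=np.array([-.955,-.297]);print(np.degrees(np.arctan2(M[1],M[0])))
E
```

```text
[[0.5102, -0.0749, 0.0235], [0.4892, -0.0814, 0.0235], [0.4619, 0.0021, 0.0235], [0.4837, 0.0089, 0.0235]] 0.08788797058613707 107.78224115739633
o [ 0.48776625 -0.04109147  0.0235    ]
[[ 0.50615722 -0.09747028  0.012     ]
 [ 0.46766224  0.02201116  0.012     ]] 0.12552959063916902 107.85809926616767 o2 [ 0.48752053 -0.03963401  0.012     ]
-162.72457972413505
```

Request:
servo_tool --pt "0.0024 0.002 -0.05 0.5" --pt "0.0024 0.002 -0.1 0.5" --pt "0.0024 0.002 -0.14 0.5" --pt "0.0024 0.002 -0.165 0.5" --pt "0.0024 0.002 -0.175 0.5" --pt "0.0024 0.002 -0.1775 0.5" --pt "0.0024 0.002 -0.1775 0.5" --pt "0.0024 0.002 -0.1775 0.5"

```text
t: 2.9
ee_pos: [0.4884, -0.0404, 0.0042]
eef_rot: [-0.0, 0.808, -0.589, 0.0]
contact_force: [-0.8, -0.5, 0.1]
grip_width: 0.6
```

Request:
servo_tool --pt "0 0 0 0" --pt "0 0 0 0" --pt "0 0 0 0" --pt "0 0 0 0" --pt "0 0 0 0" --pt "0 0 0 0" --pt "0 0 0 0" --pt "0 0 0 0" --gripper 1.0 --squeeze 60

```text
t: 3.9
ee_pos: [0.4891, -0.0403, 0.005]
eef_rot: [-0.001, 0.808, -0.589, 0.001]
contact_force: [-1.3, -0.1, 6.2]
grip_width: 0.267
```

Request:
servo_tool --pt "0 0 0.03 0" --pt "0 0 0.06 0" --pt "0 0 0.06 0" --pt "0.02 0.05 0.06 -8" --pt "0.04 0.1 0.06 -16" --pt "0.06 0.15 0.06 -26.3" --pt "0.081 0.19 0.06 -26.3" --pt "0.081 0.19 0.06 -26.3" --pt "0.081 0.19 0.05 -26.3" --pt "0.081 0.19 0.04 -26.3" --pt "0.081 0.19 0.033 -26.3" --pt "0.081 0.19 0.033 -26.3" --pt "0.081 0.19 0.033 -26.3"

```text
t: 5.52
ee_pos: [0.5703, 0.1495, 0.0383]
eef_rot: [0.001, -0.653, 0.758, -0.001]
contact_force: [0.2, 0.2, -0.4]
grip_width: 0.265
```

```bash
python3 - <<'E'
from h import *
import pickle
P=viewer.camera_params('wrist');s=status.sense()
im=snap('wrist','w2'); pickle.dump((P,s),open('w2.pkl','wb'))
snap('top','top2');snap('side','side2')
print(s['t'],s['ee_pos'],s['grip_width'],s['joint_pos'].round(2),s['contact_force'].round(1))
from scipy.spatial.transform import Rotation as R
print(R.from_quat(s['eef_rot'][[1,2,3,0]]).as_matrix().round(3))
a=cv2.imread('pics/top2.png')[90:215,130:290];cv2.imwrite('pics/c3.png',cv2.resize(a,None,fx=4,fy=4,interpolation=cv2.INTER_CUBIC))
a=cv2.imread('pics/side2.png')[110:250,210:390];cv2.imwrite('pics/c4.png',cv2.resize(a,None,fx=4,fy=4,interpolation=cv2.INTER_CUBIC))
E
```

```text
5.525 [0.57033231 0.14951179 0.03832371] 0.26547207548100044 [ 0.52  0.46 -0.11  0.   -1.   -0.67] [ 0.2  0.2 -0.4]
[[-0.148 -0.989  0.003]
 [-0.989  0.148 -0.001]
 [ 0.001 -0.003 -1.   ]]
```

View pics/w2.png

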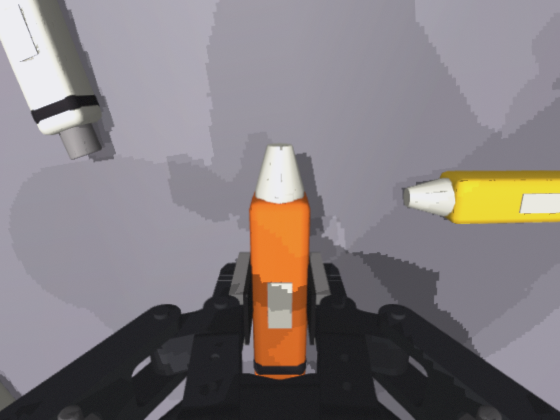

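View pics/c3.png

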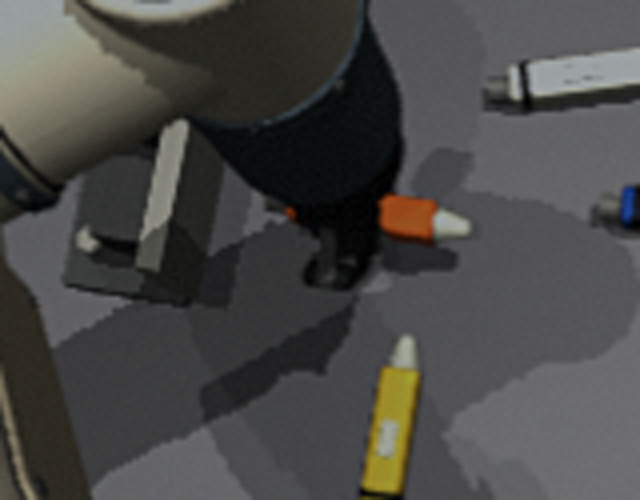

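View pics/c4.png

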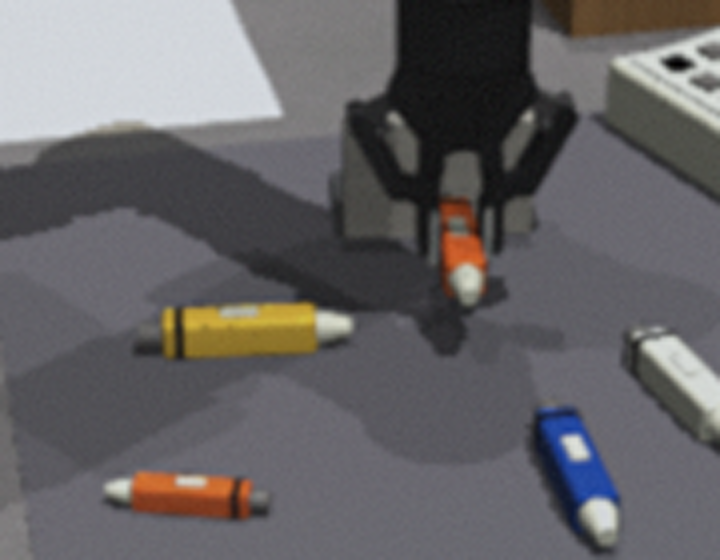

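The pen is held straight. The nose is at (280,150) and the body is centred between the fingers in the wrist view. I'll approach the steel face along (0.148, 0.989).

Request:
servo_tool --pt "0.0015 0.01 0 0" --pt "0.003 0.02 0 0" --pt "0.0045 0.03 0 0" --pt "0.0053 0.036 0 0" --pt "0.0058 0.039 0 0" --pt "0.0058 0.039 0 0" --pt "0.0058 0.039 0 0"

```text
t: 6.55
ee_pos: [0.5761, 0.1885, 0.0384]
eef_rot: [0.001, -0.653, 0.758, -0.001]
contact_force: [-0.5, 0.2, -1.2]
grip_width: 0.268
```

Request:
servo_tool --pt "0.0003 0.002 0 0" --pt "0.0006 0.004 0 0" --pt "0.0009 0.006 0 0" --pt "0.0012 0.008 0 0" --pt "0.0012 0.008 0 0"

```text
t: 7.18
ee_pos: [0.5772, 0.1961, 0.0384]
eef_rot: [0.0, -0.653, 0.758, -0.001]
contact_force: [-0.4, -3.7, -0.1]
grip_width: 0.265
```

Contact at about 4 N, so the button is moving. I'll continue in small steps until the force jumps.

Request:
servo_tool --pt "0.0003 0.0015 0 0" --pt "0.0005 0.003 0 0" --pt "0.0007 0.0045 0 0" --pt "0.0009 0.006 0 0" --pt "0.0009 0.006 0 0"

```text
t: 7.8
ee_pos: [0.5781, 0.2024, 0.0384]
eef_rot: [0.001, -0.653, 0.758, -0.001]
contact_force: [-0.3, -3.4, -0.4]
grip_width: 0.267
```

```bash
python3 - <<'E'
from rig import status
s=status.sense();print(s['ee_pos'],s['contact_force'],s['moment'])
E
```

```text
[0.57813366 0.20241859 0.03837206] [-0.28198852 -3.38690032 -0.37169787] [-1.06346095  0.06604875 -0.097592  ]
```

Request:
servo_tool --pt "0.0001 0.001 0 0" --pt "0.0003 0.002 0 0" --pt "0.0003 0.002 0 0"

```text
t: 8.18
ee_pos: [0.5781, 0.2029, 0.0383]
eef_rot: [-0.001, -0.653, 0.758, -0.002]
contact_force: [-0.2, -8.7, 1.2]
grip_width: 0.267
```

Request:
servo_tool --pt "0.0001 0.001 0 0" --pt "0.0003 0.002 0 0" --pt "0.0003 0.002 0 0"

```text
t: 8.55
ee_pos: [0.5781, 0.2029, 0.0384]
eef_rot: [-0.002, -0.653, 0.758, -0.003]
contact_force: [-1.3, -10.5, 2.7]
grip_width: 0.268
```

Request:
servo_tool --pt "0.0003 0.002 0 0" --pt "0.0006 0.004 0 0" --pt "0.0007 0.005 0 0" --pt "0.0007 0.005 0 0"

```text
t: 9.05
ee_pos: [0.5779, 0.203, 0.0385]
eef_rot: [-0.006, -0.652, 0.758, -0.005]
contact_force: [-0.5, -18.2, 5.1]
grip_width: 0.265
```

Hard end reached: 18 N with no further travel. Now I'll back off and carry it to a spot where the cameras can see the button.

Request:
servo_tool --pt "-0.003 -0.02 0 0" --pt "-0.009 -0.06 0 0" --pt "-0.012 -0.08 0.03 0" --pt "-0.02 -0.13 0.06 0" --pt "-0.03 -0.19 0.08 2" --pt "-0.035 -0.25 0.08 4" --pt "-0.035 -0.31 0.08 4" --pt "-0.035 -0.37 0.08 4" --pt "-0.035 -0.43 0.08 4" --pt "-0.037 -0.475 0.08 4" --pt "-0.037 -0.475 0.08 4" --pt "-0.037 -0.475 0.08 4" --pt "-0.037 -0.475 0.08 4"

```text
t: 10.68
ee_pos: [0.5413, -0.2708, 0.1186]
eef_rot: [-0.006, -0.679, 0.734, -0.005]
contact_force: [0.7, 0.3, -0.1]
grip_width: 0.266
```

```bash
python3 - <<'E'
from h import *
import pickle
P=viewer.camera_params('wrist');s=status.sense()
im=snap('wrist','w3'); pickle.dump((P,s),open('w3.pkl','wb'))
snap('top','top3');snap('side','side3')
print(s['t'],s['ee_pos'],s['grip_width'],s['joint_pos'].round(2),s['contact_force'].round(1))
from scipy.spatial.transform import Rotation as R
print(R.from_quat(s['eef_rot'][[1,2,3,0]]).as_matrix().round(3))
q=proj('top',s['ee_pos'])[0].astype(int);print(q)
a=cv2.imread('pics/top3.png')[90:220,330:480];b=cv2.resize(a,None,fx=4,fy=4,interpolation=cv2.INTER_CUBIC)
cv2.imwrite('pics/c5.png',b)
a=cv2.imread('pics/side3.png')[190:360,290:450];cv2.imwrite('pics/c6.png',cv2.resize(a,None,fx=3.5,fy=3.5,interpolation=cv2.INTER_CUBIC))
E
```

```text
10.675 [ 0.54125366 -0.27083782  0.11862406] 0.2663797975200079 [-0.2   0.41  0.04  0.02 -1.2   0.11] [ 0.7  0.3 -0.1]
[[-0.078 -0.997 -0.001]
 [-0.997  0.078 -0.015]
 [ 0.015  0.    -1.   ]]
[407 149]
```

View pics/c5.png

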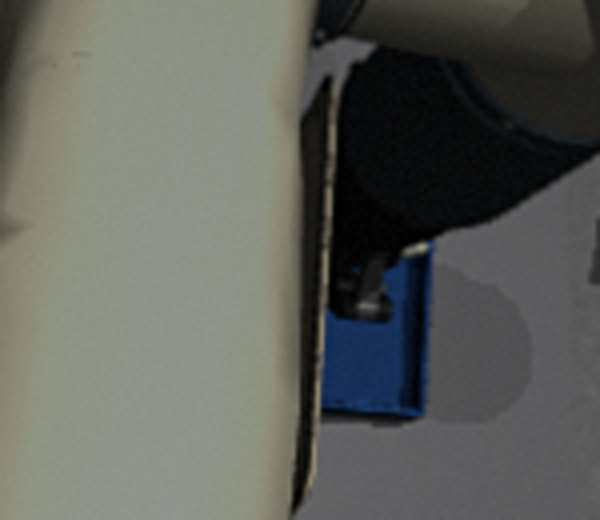

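View pics/c6.png

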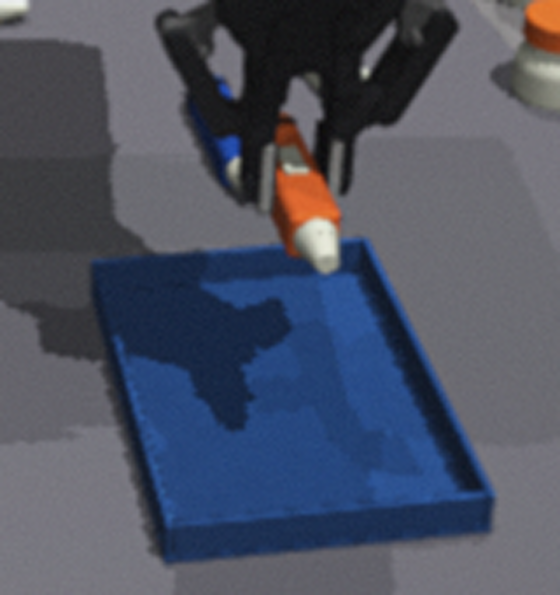

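View pics/w3.png

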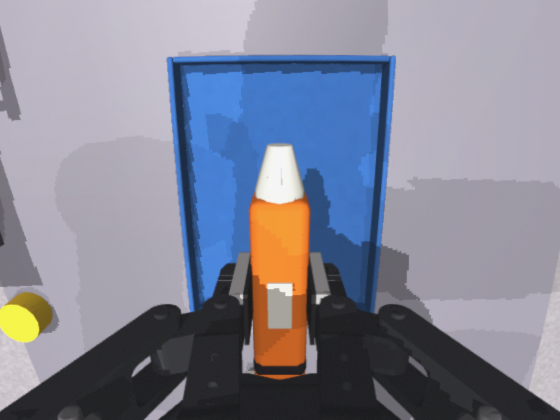

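The pen is aligned over the tray, with the nose at (280,147) and the rim between (172,60) and (393,60). The nose sits at the same pixel as before the push, so the pen did not slip. Lowering now.

Request:
servo_tool --pt "-0.001 -0.003 -0.04 0" --pt "-0.001 -0.003 -0.075 0" --pt "-0.001 -0.003 -0.095 0" --pt "-0.001 -0.003 -0.104 0" --pt "-0.001 -0.003 -0.108 0" --pt "-0.001 -0.003 -0.109 0" --pt "-0.001 -0.003 -0.109 0"

```text
t: 11.7
ee_pos: [0.5408, -0.2741, 0.0105]
eef_rot: [-0.005, -0.679, 0.734, -0.005]
contact_force: [0.7, -1.2, 0.3]
grip_width: 0.266
```

Request:
servo_tool --pt "0 0 -0.001 0" --pt "0 0 -0.002 0" --pt "0 0 -0.002 0"

```text
t: 12.08
ee_pos: [0.5412, -0.2744, 0.0095]
eef_rot: [-0.005, -0.679, 0.734, -0.006]
contact_force: [-1.3, 0.0, 5.3]
grip_width: 0.264
```

Floor touched with 5 N. Releasing to a partial opening, then rising straight up.

Request:
servo_tool --pt "0 0 0 0" --pt "0 0 0 0" --pt "0 0 0 0" --pt "0 0 0 0" --pt "0 0 0.01 0" --pt "0 0 0.03 0" --pt "0 0 0.07 0" --pt "0 0 0.12 0" --pt "0 0 0.17 0" --pt "0 0 0.2 0" --pt "0 0 0.2 0" --pt "0 0 0.2 0" --gripper 0.4

```text
t: 13.58
ee_pos: [0.5409, -0.2741, 0.2092]
eef_rot: [-0.005, -0.679, 0.734, -0.006]
contact_force: [-0.3, 0.6, -0.5]
grip_width: 0.6
```

```bash
python3 - <<'E'
from h import *
import pickle
P=viewer.camera_params('wrist');s=status.sense()
im=snap('wrist','w4'); pickle.dump((P,s),open('w4.pkl','wb'))
snap('side','side4')
print(s['t'],s['ee_pos'],s['grip_width'],s['contact_force'].round(1))
a=cv2.imread('pics/side4.png')[190:360,290:450];cv2.imwrite('pics/c7.png',cv2.resize(a,None,fx=3.5,fy=3.5,interpolation=cv2.INTER_CUBIC))
E
```

```text
13.575 [ 0.54090842 -0.27413271  0.20917321] 0.6004619647643505 [-0.3  0.6 -0.5]
```

View pics/w4.png

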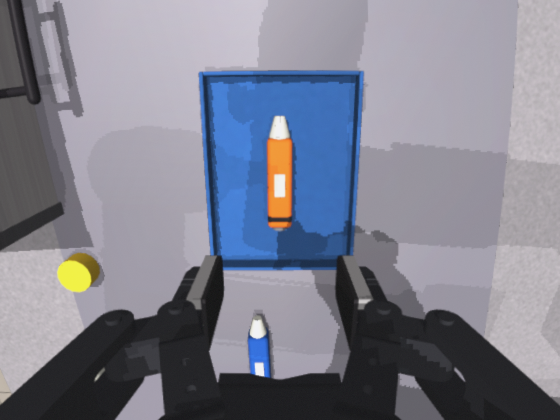

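View pics/c7.png

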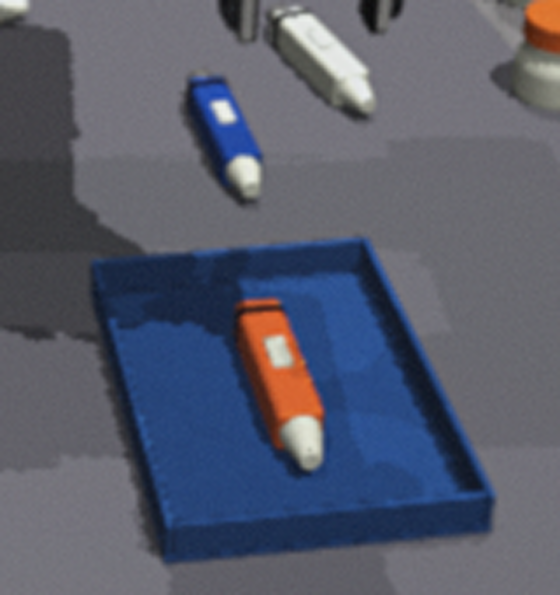

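```bash
python3 - <<'E'
import cv2
a=cv2.imread('pics/w4.png')
cv2.imwrite('pics/c8.png',cv2.resize(a[105:245,220:340],None,fx=4,fy=4,interpolation=cv2.INTER_CUBIC))
E
```

```text
(no output)
```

View pics/c8.png

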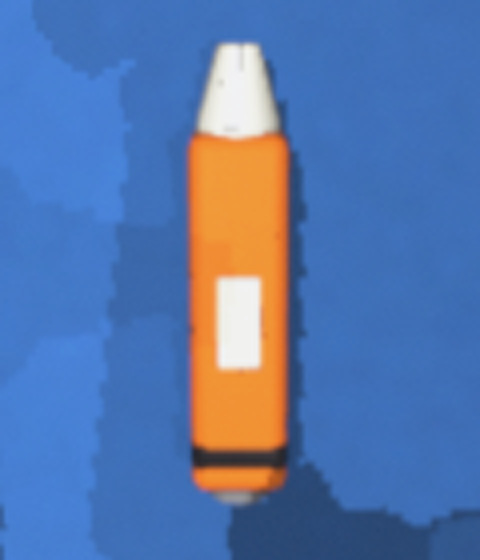

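```bash
python3 - <<'E'
from h import *
import pickle
for f,zb,off,b,e in(('w1',.0,(200,110),(308,500),(309,546)),('w4',.004,(220,105),(238,490),(237,504))):
    P,s=pickle.load(open(f+'.pkl','rb'))
    u=lambda p:(np.array([p],float)+.5)/4-.5+np.array(off)
    B=onz('w',u(b),zb+.0235,P);
    for z in(.02,.016,.012): print(f,z,np.linalg.norm((onz('w',u(e),zb+z,P)-B)[0,:2]))
E
```

```text
w1 0.02 0.01352070178384031
w1 0.016 0.015404227569338163
w1 0.012 0.017287876117320553
w4 0.02 0.00518901325049092
w4 0.016 0.0067878182424194605
w4 0.012 0.008387078349700388
```

The button now shows only about 4–5 mm at this resolution. There is time for one closer look to confirm.

Request:
servo_tool --pt "0 0.05 0 0" --pt "0 0.09 -0.03 0" --pt "0 0.09 -0.07 0" --pt "0 0.09 -0.1 0" --pt "0 0.09 -0.11 0" --pt "0 0.09 -0.11 0" --pt "0 0.09 -0.11 0"

```text
t: 14.55
ee_pos: [0.5416, -0.1845, 0.0997]
eef_rot: [-0.005, -0.679, 0.734, -0.006]
contact_force: [0.8, -0.4, 0.7]
grip_width: 0.6
```

```bash
python3 - <<'E'
from h import *
import pickle
P=viewer.camera_params('wrist');s=status.sense()
im=snap('wrist','w5'); pickle.dump((P,s),open('w5.pkl','wb'))
print(s['t'],s['ee_pos'])
q=proj('w',[[.543,-.22,.02]],P)[0];print(q)
x,y=[int(v) for v in q]; x=max(x,60);y=max(min(y,360),60)
a=cv2.imread('pics/w5.png')[y-60:y+60,x-60:x+60];print(x-60,y-60)
cv2.imwrite('pics/c9.png',cv2.resize(a,None,fx=5,fy=5,interpolation=cv2.INTER_CUBIC))
E
```

```text
14.55 [ 0.54156717 -0.18451632  0.09970225]
[274.08354778 163.155847  ]
214 103
```

View pics/c9.png

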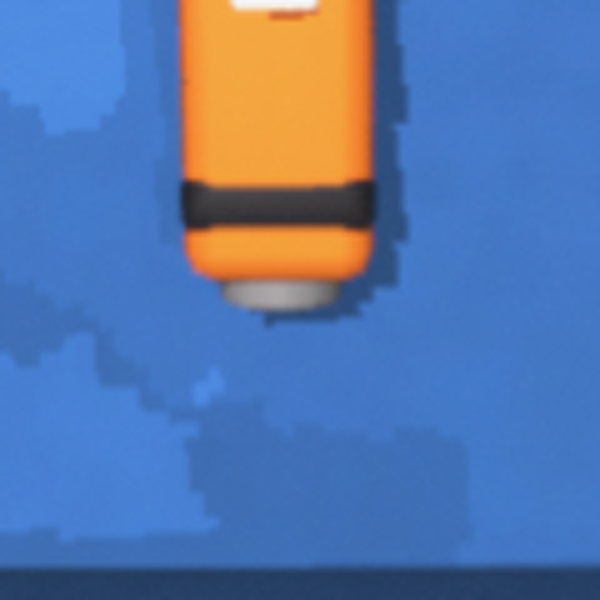

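The close view shows the barrel end at crop row 280 and the button end at row 311. At 7.9 px/mm that is about 4 mm, so the button is fully in. The robot is clear of everything, so I'll lift away and hand in.

Request:
servo_tool --pt "0 0 0.06 0" --pt "0 0 0.12 0" --pt "0 0 0.12 0" --pt "0 0 0.12 0"

```text
t: 15.1
ee_pos: [0.5416, -0.1844, 0.2205]
eef_rot: [-0.004, -0.679, 0.734, -0.007]
contact_force: [-0.7, -0.3, -0.6]
grip_width: 0.598
```

```bash
python3 - <<'E'
from rig import status, finish_job
s=status.sense();print(s['t'],s['contact_force'].round(1));print(finish_job())
E
```

```text
15.1 [-0.7 -0.3 -0.6]
the job is handed in; nothing more can be done
None
```

I picked up the large orange pen and pushed its button in against the steel stop. I then laid the pen flat in the blue tray, let go, and handed the job in at 15.1 s.

- **Push:** the button moved at about 4 N. It then met a hard end, with 18 N and no further travel.
- **Button, closer wrist picture:** it sticks out about 3.9 mm, which matches fully in. An earlier, coarser picture gave about 5 mm, within roughly one pixel of that.
- **Placement:** the wrist and side pictures show the pen flat inside the tray. The gripper was open and clear, with no contact force beyond sensor noise.
- **Not checked:** I took no picture after the final lift.

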